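Switch off the bench power meter and hold it up off the log book

ROBOT

A 6-joint arm with a two-finger parallel gripper is mounted at the origin on the work surface. World frame = base frame: x ahead of the robot, y to its left, z up, the work surface at z = 0. Lengths are in mm, angles in rad, forces in N, time in s.
With the tool pointing down it reaches from about 275 to 750 mm from the base axis. Payload 10.2 kg.
Tool frame: the origin (TCP) lies on the front face of the gripper's body, between the roots of the fingers; the fingertips stand 73 mm ahead of it and the grasp point (between the pads) lies 54 mm ahead of it; z points along the fingers, y is the direction in which the jaws open and shut (so a half turn about z gives the same grasp; the last joint's range is limited). The gripper opens to 85 mm and grips with 20 to 120 N. Pads are 22 mm wide; open, the fingers measure 114 mm over their backs; the gripper's body (76 mm by 85 mm) begins 54 mm behind the grasp point. The pads swing forward as they close: fully open they stand 13 mm farther back than shut.
Start: joints at [0.952, 0.313, 1.498, -0, 1.331, -0.223], TCP at [202.425, 484.413, 303.894] pointing down, gripper open.
Joint ranges: [-2.94, 2.94], [-0.97, 2.17], [0.19, 2.56], [-1.23, 4.37], [0.02, 3.11], [-2.88, 2.88]. Speed limits (rad/s): [2.39, 2.39, 3.01, 3.14, 3.14, 3.14].

INTERFACE

Orientations are given as a unit quaternion [w, x, y, z].
In Python, from rig import ctrl gives the robot as it stands.
- The arm moves only by the tool move_arm, never from a script. Its argument "series" is a list of rows, each a list of 3 entries, a list of its own where there are three numbers: the shift along the tool's x, y, z in mm, then the turn about the tool's z in degrees, then the opening, from 0 (shut) to 1 (fully open). In form: [[[tx, ty, tz], yaw, grip], ...]. A call has 1 to 10 rows; each row is the pose to reach, as a shift and turn from the pose commanded when the call began, along the tool's axes at that moment; what a row does not reach only later rows make up. A row lasts 1/8 s, in which the tool goes at most 62.5 mm and 10.7 degrees, less where a joint would pass 70% of its speed; a pose out of reach is approached as far as the arm can. A call with a gripper value outside its range is refused whole. The fingers move at their own pace and stop on an object; "force" is the grip in N (left out, the last holds). Time passes only in rows, so rows that repeat a pose let the fingers close. It gives the time, the measured TCP pose, the force and the opening at its end, in the units of the state.
- ctrl.sense(): the state, without advancing time (a new reading comes with each control period).
- ctrl.capture(name): name is "side" or "top" or "wrist"; returns (picture, depth): 384x512x3 uint8, red, green, blue; 384x512 float32, mm along the optical axis (not along the pixel's ray), 0 where there is no reading.
- ctrl.camera_model(name): a dict with "fov_y" (degrees; the focal length in pixels is half the picture's height over the tangent of half this angle, whatever the lens; pixels are square), "cx", "cy" (the principal point, pixels), "dist_coeffs" ([k1, k2, p1, p2, k3] as OpenCV has them; the pictures are not rectified), "rvec" (rotation vector, rad) and "tvec" (3), from world to camera coordinates, as OpenCV has them. Camera axes: x right, y down, z forward; pixel columns grow to the right and rows downward; lengths in mm; the calibration is good to about 2 mm. A picture is of the moment at which its call begins: read the wrist's pose just before it. camera_model takes no time and is no camera call; for the wrist camera it gives the pose at the moment of the call.
- ctrl.finish_job(): hands the job in, once; it reports no verdict.
The state is a dict: "time_s": time; "joints": joint angles; "dq": joint speeds; "tau": joint torques, N m; "eef_pos": TCP position; "ee_rot": TCP orientation; "force": force on the tool from outside, world axes, zero at the start; "wrist_torque": the same for the moment, N m; "grip_width": opening from 0.0 (shut) to 1.0 (fully open).
Only numpy, scipy, OpenCV 4.12 (cv2) and the standard library are available. Lean on these libraries where they do the work, as an engineer would, in place of code of your own. Each camera call takes 0.05 s, during which the arm holds its last target.

TASK

The bench power meter with the carrying handle has been left standing on my log book. Turn its range knob back to OFF (the dot at the anticlockwise end), then take the meter by its handle, lift it straight up about ten centimetres without tipping it, and hold it there level and steady over the book, so that I can slide the book out. Finish while still holding it in the air; leave the book and everything else on the desk where it is.

Things in the scene. Friction and masses are not known exactly. Their poses are not given: they have to be found in the camera images.
- power_meter: bench power meter, loose, 0.7-0.95 kg, grey case 160 deep (x) x 170 wide (y) mm. Origin: centre of its footprint, under the feet; z up, x front to back. Front 48 mm high; black panel with scale (+y half) and knob (-y half) slopes up at 33 deg from x=-80, z=48 to x=0, z=100; flat top at z=100 from x=0 to 80 carries the fixed handle. Centre of mass below the handle's middle within 3 mm
- handle (a point): middle of the carrying handle's grip, at x=30, y=0, z=142 mm of the meter; axes as the meter's. The grip is a straight black bar along the meter's y: 118 mm long, 16 mm thick (x), 18 mm high (z), flat sided, on two posts at y=-52 and +52 mm; 33 mm free between the bar and the flat top
- selector_grip (a point): on the knob's axis, 29 mm above the sloping panel, at meter x=-56, y=-46, z=98 mm. z: knob axis, square to the panel (33 deg from vertical, leaning to the meter's front); x: along the grip bar to its pointer end (white line). Bar 40 mm long (x), 13 mm thick (y), from 21 mm below to 10 mm above this point; skirt under it 40 mm across, 8 mm thick. Nothing else on the panel stands over 9 mm
- selector (a joint): range knob angle (rad), growing clockwise as seen facing the panel. Four detents: 0 = OFF (anticlockwise end stop, round white dot, pointer 40 deg left of straight up the panel); 0.47, 0.94, 1.41 = ranges (white bars, longer and longer). Let go, it snaps to the nearest; turning takes up to about 0.1 N m. Starts on one of the three ranges
- log_book: hard-cover log book under the meter, loose, 0.45 kg, flat on the desk: 180 (x) x 250 (y) x 16 mm thick. Origin: centre of its underside. The meter stands square on it, its centre about 30 mm to the book's -y side; a pen lies on the free strip at its +y side
- pen: bystander: pen, 134 mm long (along its x) and 9 mm thick, lying on the book beside the meter. Origin at its underside, 45 mm from its blunt end
- desk_mic: bystander: desk microphone, round foot 104 mm across, 165 mm high. Origin: centre of the foot's underside
- handheld: bystander: handheld radio standing upright, 34 x 58 x 112 mm with a stub aerial to 210 mm. Origin: centre of its underside
- morse_key: bystander: telegraph key on a wooden base 130 x 75 mm, 63 mm high. Origin: centre of its underside
- tin: bystander: round closed tin, 83 mm across, 47 mm high. Origin: centre of its underside
- screwdriver: bystander: screwdriver lying on the desk, 180 mm long along its x, about 30 mm thick. Origin: near its middle, at its underside
- mouse: bystander: computer mouse, 105 x 60 x 33 mm. Origin: centre of its underside
- pen_mug: bystander: white mug of pens, 80 mm across, 95 mm high, pens to 170 mm. Origin: centre of its underside
There are look-alikes about, which are no part of the job. What is shaped like the power_meter but orange is not meant.

How it is judged (in metres and radians):
On the way, in this order (a step that is already met when the one before it is completed fails the run):
1. the knob is on OFF while the meter still stands on the book (value of joint selector below 0.12 rad and height (world z) of power_meter below 0.03 m and contact force between power_meter and log_book above 2 N), for 0.2 s.
2. the meter is held in the fingers, clear of the book and level (height (world z) of power_meter above 0.086 m and contact force between power_meter and log_book below 0.1 N and angle between power_meter's own z axis and vertical below 0.1 rad and contact force between the fingers and power_meter above 2 N), for 0.3 s.
At the end, for the whole second after the job is handed in: Knob on OFF within 0.12 rad; fingers hold the meter 70 to 160 mm above the book, touching it nowhere, level within 0.1 rad, still (under 20 mm/s, 0.1 rad/s), centre within 90 mm of the book's centre seen from above; book flat, within 30 mm of its start; bystanders not moved over 30 mm (all of step 2 and height (world z) of power_meter below 0.176 m and value of joint selector below 0.12 rad and linear speed of power_meter below 0.02 m/s and angular speed of power_meter below 0.1 rad/s and horizontal distance between power_meter and log_book below 0.09 m and distance of log_book from where it was at the start of the episode below 0.03 m and height (world z) of log_book below 0.006 m); the arm keeps its last pose, push and grip.
It fails at once if the meter is lifted while its knob is not on OFF (height (world z) of power_meter above 0.04 m and value of joint selector above 0.24 rad).
It fails at once if the meter is tipped by more than 0.26 rad (15 degrees) (angle between power_meter's own z axis and vertical above 0.26 rad).
It fails at once if the book is dragged more than 30 mm (distance of log_book from where it was at the start of the episode above 0.03 m).
It fails at once if anything else on the desk (pen, microphone, handheld radio, telegraph key, tin, screwdriver, mouse, mug) is moved more than 30 mm (distance of any of pen, desk_mic, handheld, morse_key, tin, screwdriver, mouse, pen_mug from where it was at the start of the episode above 0.03 m).
It also fails if it takes over 48 s, if anything falls off the work surface, if the arm or the gripper's body presses on something with over 40 N, if the wrist force passes 120 N, or if a joint passes its speed limit or range.

## Working session

There is one attempt and no reset: what is moved stays moved. The work goes in short steps, Python scripts to look and compute and a tool call to move; the robot and the scene stay as the last step left them, time stands still between calls to the robot, and variables do not carry over. Pictures are saved under pics/ and viewed, and the job is handed in when it is done.

Besides the shell and the picture viewer there is one more tool, called as name(argument=value, ...) on one line, values as JSON. move_arm: Moves the arm, as the interface text tells. Its arguments: {"type":"object","properties":{"series":{"type":"array","items":{"type":"array"}},"force":{"type":"number"}},"required":["series"]}

```bash
ls; mkdir -p pics; cat > h.py <<'E'
import numpy as np,cv2
from rig import ctrl
from scipy.spatial.transform import Rotation as R
def K(m):
    f=192/np.tan(np.radians(m['fov_y'])/2); return np.array([[f,0,m['cx']],[0,f,m['cy']],[0,0,1]])
def rays(m,px):
    u=cv2.undistortPoints(np.array(px,float).reshape(-1,1,2),K(m),np.array(m['dist_coeffs'],float)).reshape(-1,2)
    Rm=cv2.Rodrigues(np.array(m['rvec'],float))[0]; t=np.array(m['tvec'],float)
    d=np.c_[u,np.ones(len(u))]@Rm; o=-Rm.T@t
    return o,d
def onz(m,px,z):
    o,d=rays(m,px); return o+d*((z-o[2])/d[:,2])[:,None]
def deproj(m,px,dep):
    o,d=rays(m,px); return o+d*np.array([dep[int(v),int(u)] for u,v in px])[:,None]
def proj(m,P):
    return cv2.projectPoints(np.array(P,float).reshape(-1,1,3),np.array(m['rvec'],float),np.array(m['tvec'],float),K(m),np.array(m['dist_coeffs'],float))[0].reshape(-1,2)
E
python3 - <<'E'
from h import *
s=ctrl.sense();print(s)
import pickle
D={}
for n in['side','top','wrist']:
    m=ctrl.camera_model(n);p,d=ctrl.capture(n);D[n]=(m,p,d);cv2.imwrite(f'pics/{n}0.png',p[...,::-1]);print(n,m)
pickle.dump(D,open('d0.pkl','wb'))
E
```

```text
pics
{'time_s': 0.0, 'joints': array([ 9.51632873e-01,  3.13442584e-01,  1.49843787e+00, -5.91295663e-05,
        1.33096669e+00, -2.23427262e-01]), 'dq': array([ 1.50093158e-05,  9.23470404e-05,  2.00828219e-04, -5.49294373e-04,
       -2.15194703e-03, -5.52872211e-04]), 'tau': array([-2.94603024e-04, -4.12276483e+01, -2.59739345e+01, -2.52772115e-04,
        4.33204608e-03,  1.50534271e-05]), 'eef_pos': array([202.31851251, 484.27410394, 303.3385086 ]), 'ee_rot': array([-2.30302733e-04,  1.96572531e-01,  9.80489085e-01, -5.84138389e-04]), 'force': array([ 0.08156186, -0.18454087,  0.74699517]), 'wrist_torque': array([ 0.08266785,  0.01476657, -0.00296132]), 'grip_width': 1.0014320761615896}
side {'fov_y': 44.16678307005028, 'cx': 250.3632871289807, 'cy': 196.4333347324081, 'dist_coeffs': array([0.04979076, 0.        , 0.        , 0.        , 0.        ]), 'rvec': array([ 2.08544202, -0.81151834,  0.38827594]), 'tvec': array([-373.68306047,  301.95561954, 1477.03935304])}
top {'fov_y': 56.29943700416935, 'cx': 248.99828415459365, 'cy': 186.8286373113945, 'dist_coeffs': array([-0.10879328,  0.        ,  0.        ,  0.        ,  0.        ]), 'rvec': array([ 2.15017916, -2.16029337,  0.14080347]), 'tvec': array([  10.65632451,  495.03279141, 1079.91096302])}
wrist {'fov_y': 59.037439129834894, 'cx': 254.71490962995253, 'cy': 190.29653603540004, 'dist_coeffs': array([-0.06878751,  0.        ,  0.        ,  0.        ,  0.        ]), 'rvec': array([-2.4062968 , -1.6038672 , -0.23244153]), 'tvec': array([-523.8734877 ,  -37.13209012,  380.33641829])}
```

View pics/side0.png

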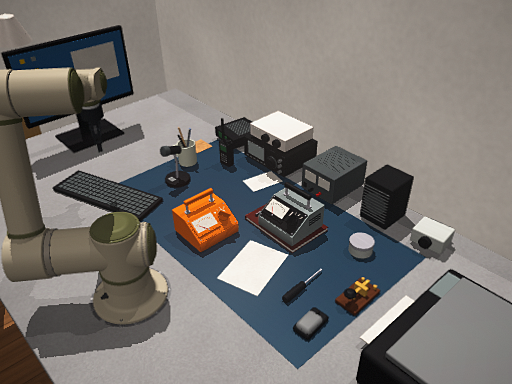

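View pics/top0.png

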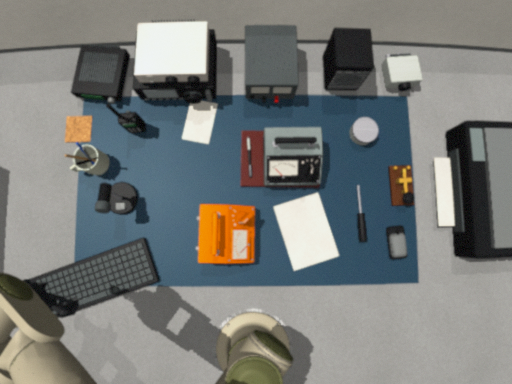

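View pics/wrist0.png

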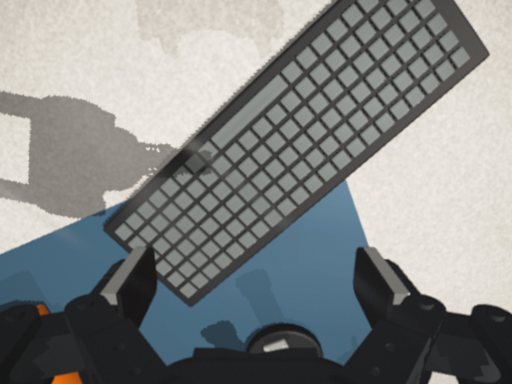

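Two meters have this shape: orange at top (228,235), and grey on the red book at top (293,157). The grey one on the book with the pen fits. I'll confirm with a crop.

```bash
python3 - <<'E'
import pickle,cv2,numpy as np
from h import *
D=pickle.load(open('d0.pkl','rb'))
m,p,d=D['top'];c=cv2.resize(p[115:200,230:335],None,fx=7,fy=7,interpolation=cv2.INTER_CUBIC);cv2.imwrite('pics/topc.png',c[...,::-1])
m,p,d=D['side'];c=cv2.resize(p[175:255,238:335],None,fx=7,fy=7,interpolation=cv2.INTER_CUBIC);cv2.imwrite('pics/sidec.png',c[...,::-1])
E
```

```text
(no output)
```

View pics/topc.png

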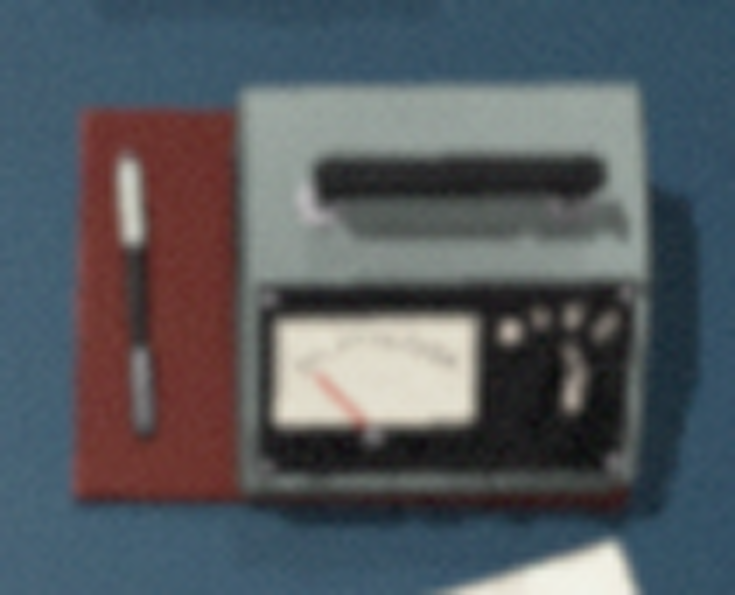

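View pics/sidec.png

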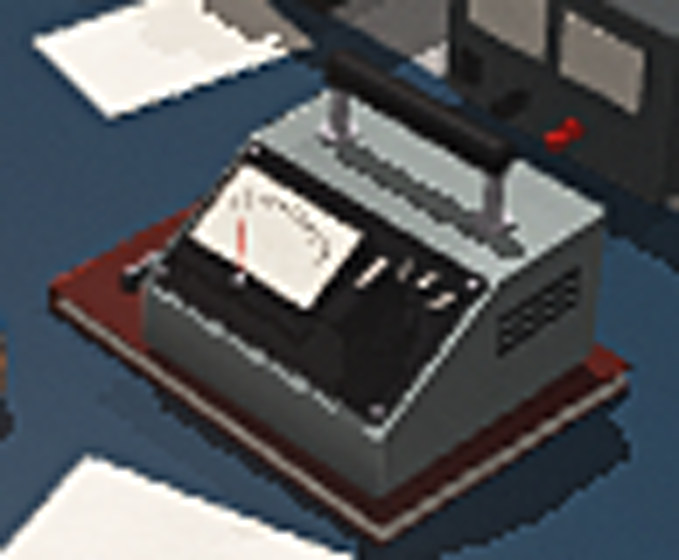

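```bash
python3 - <<'E'
import pickle
from h import *
D=pickle.load(open('d0.pkl','rb'))
m,p,d=D['top']
c=np.array([[240,88],[638,85],[243,283],[645,285]])
px=(c+.5)/7-.5+[230,115]
P=onz(m,px,116);print(P.round(1))
W=P[:,:2]
yd=(W[0]-W[1]+W[2]-W[3]); yaw=np.arctan2(yd[1],yd[0])-np.pi/2
xd=(W[0]+W[1]-W[2]-W[3]); yaw2=np.arctan2(xd[1],xd[0])
print('yaw',yaw,yaw2,np.linalg.norm(yd)/2,np.linalg.norm(xd)/2)
# handle ends at z=142+16+9=167
h=(np.array([[317,178],[603,176]])+.5)/7-.5+[230,115]
H=onz(m,h,167);print(H.round(1),H.mean(0))
yaw=-(0) if 0 else yaw
ctr=W.mean(0); Rz=R.from_euler('z',yaw).as_matrix()
o=np.r_[ctr,16]-Rz@[40,0,0]; print('origin',o)
for n,q in dict(handle=[30,0,142],sel=[-56,-46,98],base=[-56+29*np.sin(np.radians(33)),-46,98-29*np.cos(np.radians(33))]).items():
    w=o+Rz@q; print(n,w.round(1),proj(m,w),((proj(m,w)-[230,115]+.5)*7).round())
mw=D['wrist'][0]
s=D
q=R.from_quat([0.19657,0.98049,0,0]); Rw=q.as_matrix();print(Rw.round(2))
Rc=cv2.Rodrigues(mw['rvec'])[0];t=-Rc.T@mw['tvec']
print('cam in tool',Rw.T@(t-[202.3,484.3,303.3]),(Rw.T@Rc.T).round(3))
E
```

```text
[[ 660.7  -36.   116. ]
 [ 662.  -203.9  116. ]
 [ 577.   -36.3  116. ]
 [ 575.8 -203.7  116. ]]
yaw 0.00040880479056970564 0.0007016672314395509 167.67800777570358 84.90559471687475
[[ 608.2  -63.8  167. ]
 [ 608.9 -177.8  167. ]] [ 608.543296   -120.77152631  167.        ]
origin [ 578.86979658 -119.99821866   16.        ]
handle [ 608.9 -120.   158. ] [[294.64521303 140.55461696]] [[456. 182.]]
sel [ 522.9 -166.   114. ] [[309.2634468  173.36505574]] [[558. 412.]]
base [ 538.7 -166.    89.7] [[307.74467496 169.47071974]] [[548. 385.]]
[[-0.92  0.39  0.  ]
 [ 0.39  0.92  0.  ]
 [ 0.    0.   -1.  ]]
cam in tool [ 73.05454143  -0.78313839 -71.51768216] [[ 0.001 -0.959 -0.285]
 [ 1.     0.001 -0.   ]
 [ 0.001 -0.285  0.959]]
```

Grey meter confirmed, standing on the red book beside the pen. Its origin is about (578,-120,16) with yaw about 0. Next I move the wrist in for a look at the knob.

move_arm(series=[[[-40,-37,2],-2,1],[[-80,-74,3],-5,1],[[-120,-111,5],-8,1],[[-160,-148,6],-11,1],[[-200,-185,8],-14,1],[[-240,-222,9],-17,1],[[-280,-259,10],-19,1],[[-320,-296,12],-21,1],[[-360,-333,14],-22.7,1],[[-400,-370,15],-22.7,1]])

```text
time_s: 1.4
eef_pos: [429.2, -13.0, 288.8]
ee_rot: [-0.0, -0.0, 1.0, 0.0]
force: [0.1, 0.8, 0.7]
grip_width: 1.002
```

move_arm(series=[[[-18,-45,8],0,1],[[-36,-90,16],0,1],[[-54,-130,24],0,1],[[-61,-153,29],0,1],[[-61,-153,29],0,1],[[-61,-153,29],0,1]])

```text
time_s: 2.15
eef_pos: [489.7, -163.2, 260.2]
ee_rot: [-0.0, -0.001, 1.0, 0.0]
force: [0.3, -0.2, 1.0]
grip_width: 1.0
```

```bash
python3 - <<'E'
import pickle
from h import *
m=ctrl.camera_model('wrist');s=ctrl.sense();p,d=ctrl.capture('wrist');pickle.dump((m,p,d,s),open('d1.pkl','wb'))
print(s['eef_pos'],s['joints'])
cv2.imwrite('pics/w1.png',cv2.resize(p,None,fx=1.5,fy=1.5)[...,::-1])
o=np.array([578.4,-120.3,16])
for q in [[30,0,142],[-56,-46,98],[-56+29*.5446,-46,98-29*.8387],[80,85,100],[80,-85,100],[0,-85,100],[0,85,100]]: print(q,proj(m,o+q)*1.5)
E
```

```text
[ 489.67349412 -163.15080853  260.15002077] [-5.48980273e-01  3.32048257e-01  1.58996605e+00  2.52407572e-04
  1.21976988e+00 -2.12103941e+00]
[30, 0, 142] [[478.25765727 586.59021033]]
[-56, -46, 98] [[376.06295805 369.80824822]]
[-40.2066, -46, 73.6777] [[376.61168021 376.59669723]]
[80, 85, 100] [[608.29616551 587.54449636]]
[80, -85, 100] [[306.57180446 591.40158112]]
[0, -85, 100] [[298.65691924 472.15825852]]
[0, 85, 100] [[632.60408441 469.6082211 ]]
```

View pics/w1.png

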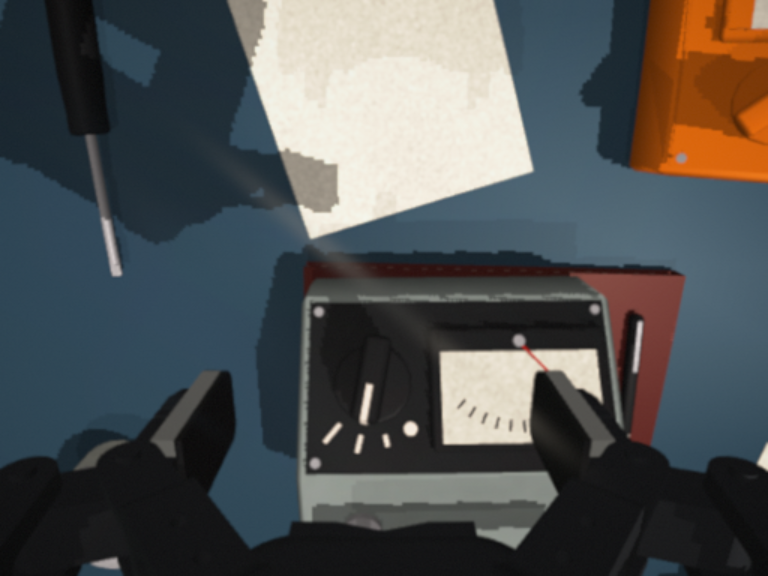

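Wrist view: the pointer's white line runs (368,385) to (364,424) and aims at the middle bar mark (359,444). The dot (OFF) is at (410,429). So the knob is on range 2 (0.94 rad, pointer 14° right of straight up).

```bash
python3 - <<'E'
import pickle
from h import *
m,p,d,s=pickle.load(open('d1.pkl','rb'))
c=cv2.resize(p[190:330,195:300],None,fx=5,fy=5,interpolation=cv2.INTER_CUBIC).astype(float)
c=np.clip(c*1.8,0,255).astype(np.uint8)
o=np.array([578.8,-119.7,16])
a=np.array([-np.sin(np.radians(33)),0,np.cos(np.radians(33))]);u=np.array([np.cos(np.radians(33)),0,np.sin(np.radians(33))]);v=np.array([0,-1,0])
S=o+[-56,-46,98]
for th in np.radians([14]):
  pd=np.cos(th)*u+np.sin(th)*v; n=np.cross(a,pd)
  pts=[S+a*10+pd*e*20+n*f*6.5 for e,f in[(1,1),(1,-1),(-1,-1),(-1,1)]]
  q=((proj(m,pts)-[195,190]+.5)*5).astype(int)
  print(q)
  cv2.polylines(c,[q.reshape(-1,1,2)],True,(0,255,0),1)
cv2.imwrite('pics/kc.png',c[...,::-1])
E
```

```text
[[295 437]
 [200 412]
 [274 127]
 [365 149]]
```

View pics/kc.png

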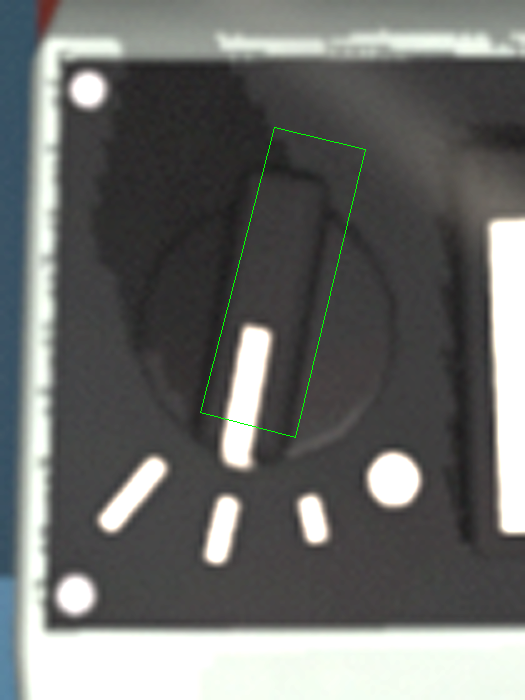

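```bash
python3 - <<'E'
import pickle
from h import *
m=ctrl.camera_model('wrist');s=ctrl.sense();p,d=ctrl.capture('wrist');pickle.dump((m,p,d,s),open('d2.pkl','wb'))
print(s['eef_pos'],s['dq'].round(3))
c=cv2.resize(p[170:360,190:300],None,fx=5,fy=5,interpolation=cv2.INTER_CUBIC).astype(float)
c=np.clip(c*1.8,0,255).astype(np.uint8)[:600*1]
o=np.array([578.8,-119.7,16])
a=np.array([-np.sin(np.radians(33)),0,np.cos(np.radians(33))]);u=np.array([np.cos(np.radians(33)),0,np.sin(np.radians(33))]);v=np.array([0,-1,0])
S=o+[-56,-46,98]
def dr(pts,col):
  q=((proj(m,pts)-[190,170]+.5)*5).astype(int); cv2.polylines(c,[q.reshape(-1,1,2)],True,col,1)
th=np.radians(14);pd=np.cos(th)*u+np.sin(th)*v; n=np.cross(a,pd)
dr([S+a*10+pd*e*20+n*f*6.5 for e,f in[(1,1),(1,-1),(-1,-1),(-1,1)]],(0,255,0))
dr([S-a*21+20*(u*np.cos(t)+v*np.sin(t)) for t in np.linspace(0,6.28,40)],(255,0,0))
dr([o+q for q in[[0,-85,100],[0,85,100],[-80,85,48],[-80,-85,48]]],(255,255,0))
cv2.imwrite('pics/kc2.png',c[...,::-1])
# depth checks: cloud in meter frame
vv,uu=np.mgrid[180:330:1,195:300:1]; px=np.c_[uu.ravel(),vv.ravel()]
P=deproj(m,px,d)-o
# panel plane residual
ok=(P[:,1]>-80)&(P[:,1]<-10)&(P[:,0]>-90)&(P[:,0]<0)
h=(P-[-80,0,48])@a
pl=ok&(abs(h)<4);print('panel h',np.median(h[pl]))
A=np.c_[P[pl][:,:2],np.ones(pl.sum())];print('fit',np.linalg.lstsq(A,P[pl][:,2],rcond=None)[0],'expect .649,0,99.9')
b=ok&(h>33)&(h<46);Q=P[b];print('bar',b.sum(),np.median(h[b]),Q.mean(0),Q.min(0),Q.max(0))
up=Q@u; print(up.min(),up.max(), (np.array([-56,-46,98])@u))
w=np.c_[Q@u,-Q[:,1]];w0=w-w.mean(0);e=np.linalg.svd(w0,full_matrices=False)[2][0];print('ang',np.degrees(np.arctan2(e[1],e[0])), cv2.minAreaRect(w.astype(np.float32)))
tp=(abs(P[:,2]-100)<4)&(P[:,0]>5);print('top z',np.median(P[tp][:,2]))
E
```

```text
[ 489.72096485 -163.04368836  260.31329286] [ 0.003 -0.002 -0.002 -0.003 -0.002 -0.002]
panel h 1.5626316434343563
fit [6.61011103e-01 5.41441090e-03 1.02435823e+02] expect .649,0,99.9
bar 1089 38.25138927049742 [-57.34119052 -49.18919605 108.20830124] [-73.82023859 -58.28898272  95.23998263] [-38.7184343  -40.04915037 119.70186128]
-9.312293669976107 30.108277235187824 6.409073626528911
ang 9.79166486634525 ((10.435808181762695, 49.22911834716797), (39.905296325683594, 13.101967811584473), 9.919271469116211)
top z 101.44502554698201
```

View pics/kc2.png

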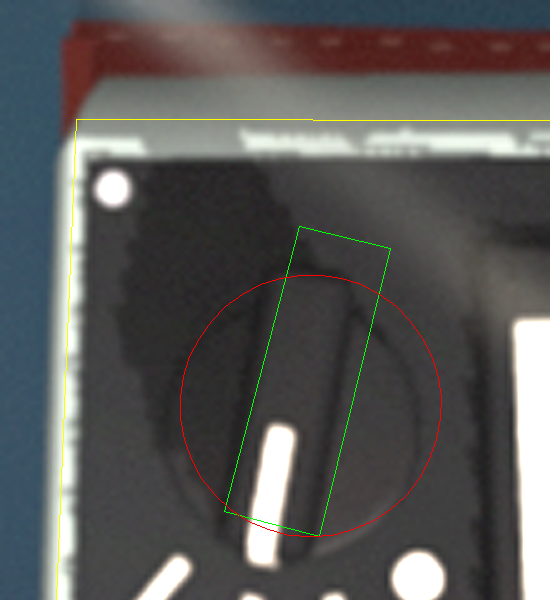

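```bash
python3 - <<'E'
import pickle
from h import *
D=pickle.load(open('d0.pkl','rb')); D['wrist']=pickle.load(open('d2.pkl','rb'))[:3]
for n in ['top','side','wrist']:
    m,p,d=D[n]
    vv,uu=np.mgrid[0:384,0:512]; px=np.c_[uu.ravel(),vv.ravel()]
    P=deproj(m,px,d)
    near=(abs(P[:,0]-580)<110)&(abs(P[:,1]+120)<115)&(d.ravel()>0)
    top=near&(abs(P[:,2]-116)<5)&(P[:,0]>582)
    h=near&(P[:,2]>152)&(P[:,2]<175)
    for nm,k in(('top',top),('handle',h)):
        Q=P[k]
        if len(Q)<10: print(n,nm,len(Q));continue
        print(n,nm,len(Q),'z',np.median(Q[:,2]).round(1),'x',np.percentile(Q[:,0],[1,50,99]).round(1),'y',np.percentile(Q[:,1],[1,50,99]).round(1),cv2.minAreaRect(Q[:,:2].astype(np.float32)))
    hh=(P-[498.8,0,64])@np.array([-.5446,0,.8387])
    b=near&(hh>34)&(hh<46)&(P[:,0]<560)&(P[:,0]>490);Q=P[b]
    if len(Q)>5:print(n,'bar',len(Q),Q.mean(0).round(1))
E
```

```text
top top 1232 z 116.4 x [582.4 615.7 658.6] y [-204.3 -117.7  -36. ] ((621.1629028320312, -120.86247253417969), (78.62413787841797, 170.8339385986328), 0.15774840116500854)
top handle 251 z 165.9 x [601.7 608.2 617.6] y [-177.6 -122.5  -61.7] ((610.049560546875, -120.47456359863281), (117.7899398803711, 16.431062698364258), 89.12670135498047)
top bar 56 [ 522.1 -166.8  123.6]
side top 498 z 114.6 x [583.1 612.9 662.3] y [-208.8 -143.3  -43.8] ((623.8160400390625, -124.57128143310547), (83.41473388671875, 172.77981567382812), 0.6829804182052612)
side handle 158 z 162.5 x [601.3 608.4 620.1] y [-183.3 -125.9  -65.8] ((611.385986328125, -123.08203125), (20.918195724487305, 122.14421844482422), 0.8558504581451416)
side bar 19 [ 521.6 -172.3  122.7]
wrist top 5135 z 117.5 x [582.3 595.8 620.5] y [-205.4 -137.4  -78.1] ((603.8598022460938, -140.31100463867188), (43.70341110229492, 133.4048309326172), 0.004757931921631098)
wrist handle 0
wrist bar 1087 [ 521.4 -168.9  124.2]
```

Estimates across views disagree by 2–4 mm, so I take the knob point as about (526,-168,114). I can't tilt the tool, so the plan is to straddle the grip bar with vertical fingers, yawed toward OFF, and let the closing pads turn it in stages.

move_arm(series=[[[-20,-5.3,10],-7,0.6],[[-36,-5.3,20],-14,0.6],[[-36,-5.3,35],-20,0.6],[[-36,-5.3,50],-20,0.6],[[-36,-5.3,62],-20,0.6],[[-36,-5.3,72],-20,0.6],[[-36,-5.3,78],-20,0.6],[[-36,-5.3,82],-20,0.6],[[-36,-5.3,82],-20,0.6]], force=20)

```text
time_s: 3.38
eef_pos: [525.9, -169.5, 177.8]
ee_rot: [-0.0, -0.174, 0.985, 0.0]
force: [0.0, -0.3, -0.1]
grip_width: 0.601
```

```bash
cat > look.py <<'E'
import sys,pickle
from h import *
k=sys.argv[1]
s=ctrl.sense();print(s['eef_pos'].round(1),s['joints'].round(2),s['force'].round(1),s['wrist_torque'].round(2),s['grip_width'])
out=[]
for n in sys.argv[2:]:
    m=ctrl.camera_model(n);p,d=ctrl.capture(n)
    pickle.dump((m,p,d,s),open(f'{k}{n}.pkl','wb'))
    if n=='top': p=cv2.resize(p[110:205,235:335],(600,570),interpolation=cv2.INTER_CUBIC)
    if n=='side': p=cv2.resize(p[160:260,230:345],(690,600),interpolation=cv2.INTER_CUBIC)
    if n=='wrist': p=cv2.resize(p,None,fx=1.4,fy=1.4)
    p=np.clip(p*1.3,0,255).astype(np.uint8)
    cv2.imwrite(f'pics/{k}{n}.png',p[...,::-1])
E
python3 look.py a side wrist
```

```text
[ 525.9 -169.5  177.8] [-0.52  0.5   1.57  0.    1.07 -2.44] [ 0.  -0.3 -0.1] [ 0.01  0.02 -0.02] 0.6009187636780855
```

View pics/aside.png

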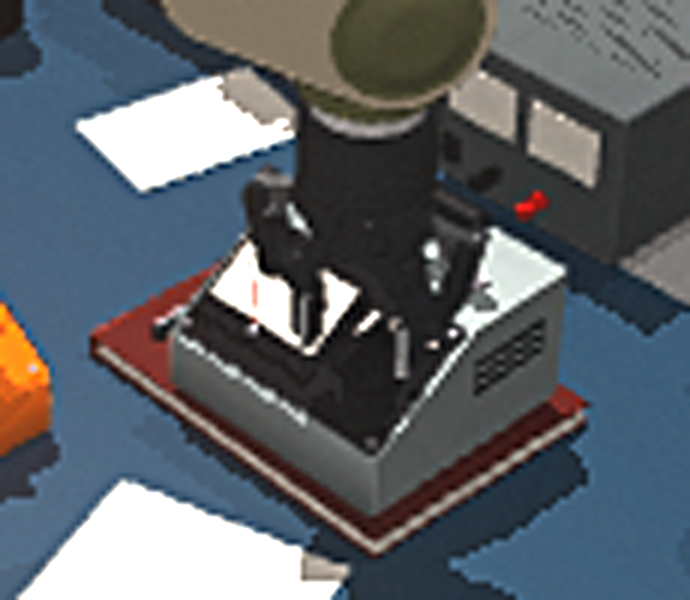

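View pics/awrist.png

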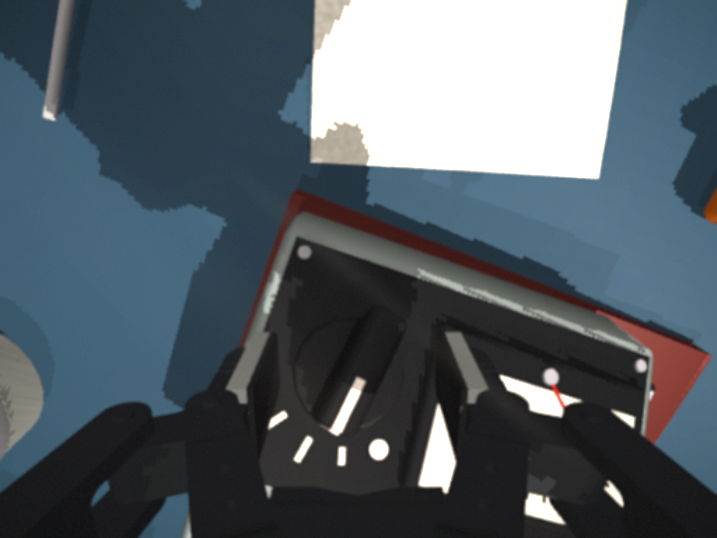

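The pads straddle the bar, whose pointer is at wrist (347,405). Closing at 20 N.

move_arm(series=[[[0,0,0],0,0.45],[[0,0,0],0,0.35],[[0,0,0],0,0.28],[[0,0,0],0,0.22],[[0,0,0],0,0.18],[[0,0,0],0,0.18]], force=20)

```text
time_s: 4.22
eef_pos: [526.0, -169.7, 178.0]
ee_rot: [0.0, -0.174, 0.985, -0.0]
force: [-0.8, -1.1, 0.6]
grip_width: 0.185
```

```bash
python3 look.py b side wrist
```

```text
[ 526.  -169.7  178. ] [-0.52  0.5   1.57 -0.    1.07 -2.44] [-0.8 -1.1  0.6] [-0.29 -0.07 -0.18] 0.1851661290850053
```

View pics/bwrist.png

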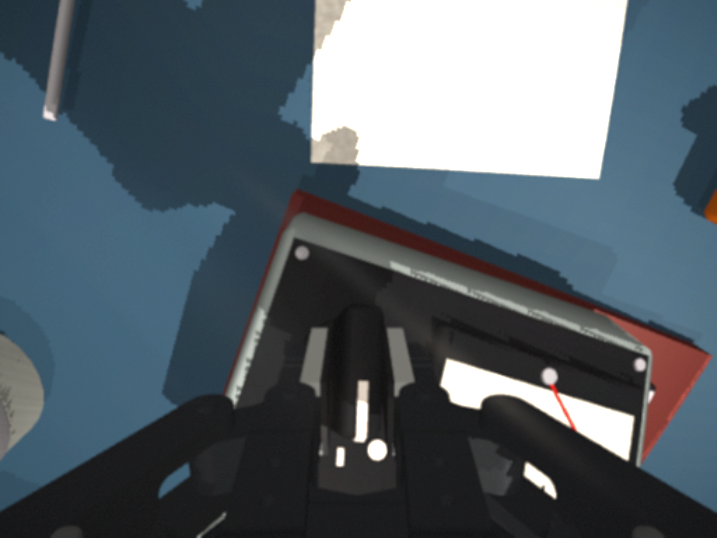

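View pics/bside.png

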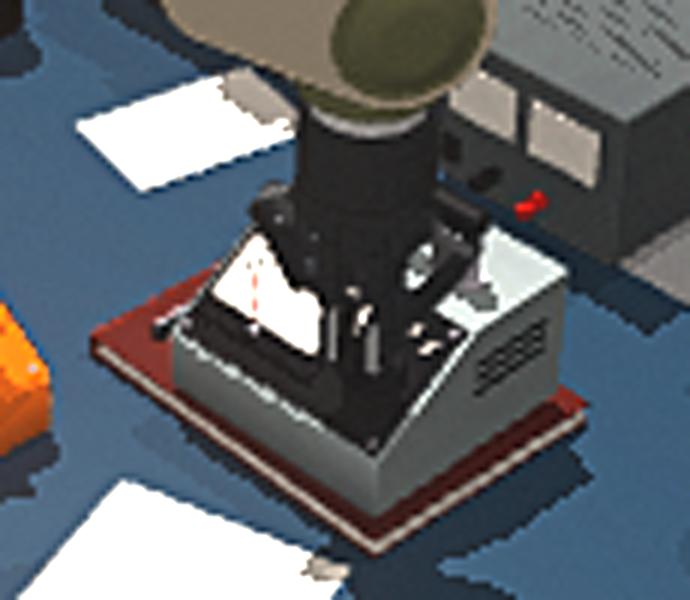

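The bar has followed: the pointer is now between the short mark and the dot, and the meter has not shifted. Second stage: open a little, yaw 20° more, close again.

move_arm(series=[[[0,0,0],-2,0.3],[[0,0,0],-8,0.32],[[0,0,0],-14,0.32],[[0,0,0],-20,0.32],[[0,0,0],-20,0.27],[[0,0,0],-20,0.22],[[0,0,0],-20,0.19],[[0,0,0],-20,0.19]], force=20)

```text
time_s: 5.32
eef_pos: [526.1, -169.6, 178.0]
ee_rot: [0.0, -0.342, 0.94, -0.0]
force: [2.4, -2.2, 0.5]
grip_width: 0.269
```

```bash
python3 look.py c wrist
```

```text
[ 526.1 -169.6  178. ] [-0.52  0.5   1.57  0.    1.07 -2.79] [ 2.4 -2.2  0.5] [-0.43 -0.41 -0.28] 0.26946142720283456
```

View pics/cwrist.png

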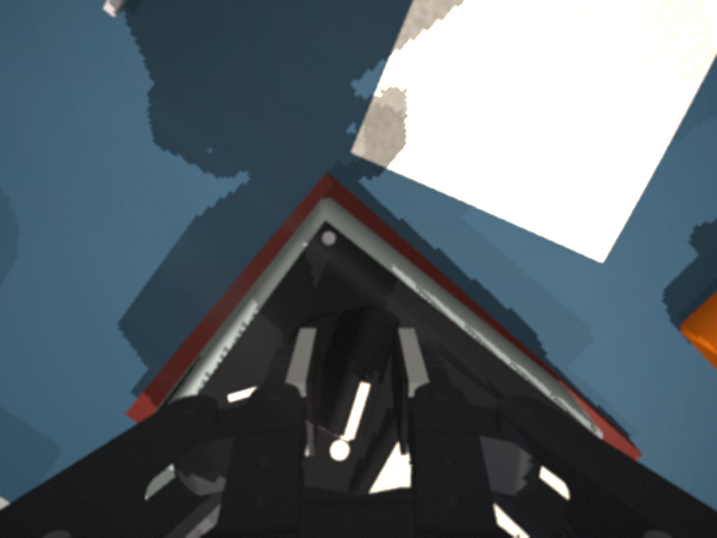

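The pointer now aims near the dot. I'll release, back up and check.

move_arm(series=[[[0,0,0],0,0.45],[[0,0,0],0,0.6],[[0,0,-20],0,0.6],[[0,0,-50],5,0.6],[[0,0,-82],15,0.6],[[5,0,-82],25,0.8],[[10,0,-82],35,1],[[10,0,-82],40,1],[[10,0,-82],40,1]])

```text
time_s: 6.5
eef_pos: [518.1, -175.8, 259.7]
ee_rot: [-0.0, -0.001, 1.0, 0.0]
force: [-0.5, -0.3, -0.9]
grip_width: 1.002
```

```bash
python3 look.py d wrist side
```

```text
[ 518.1 -175.8  259.7] [-0.54  0.4   1.5   0.    1.25 -2.11] [-0.5 -0.3 -0.9] [-0.03 -0.03 -0.04] 1.002146220427954
```

View pics/dwrist.png

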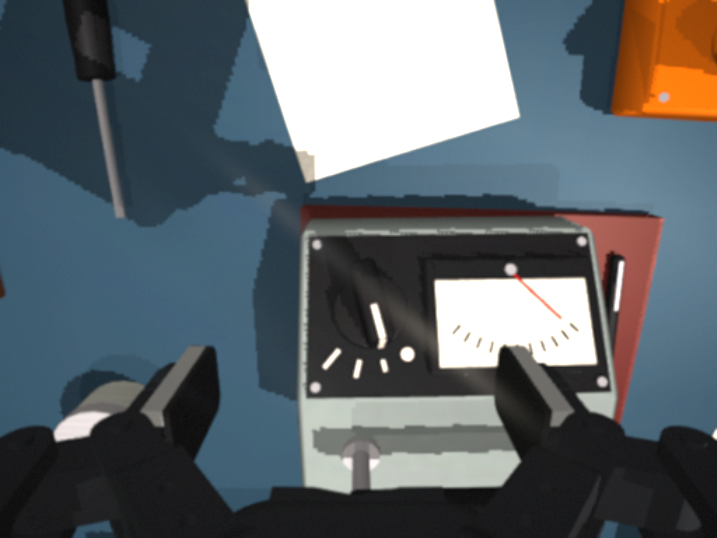

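It snapped back to the 0.47 detent: the pointer aims at the short mark (384,366). The last joint is near its limit this way round, so I'll flip the tool half a turn and over-rotate.

move_arm(series=[[[-1,1,0],10,0.6],[[-2,2,0],20,0.6],[[-3,3,0],30,0.6],[[-5,5,0],40,0.6],[[-6,6,0],50,0.6],[[-8,7,0],60,0.6],[[-8,7,0],70,0.6],[[-8,7,0],80,0.6],[[-8,7,0],90,0.6],[[-8,7,0],100,0.6]])

```text
time_s: 7.85
eef_pos: [526.2, -168.8, 259.8]
ee_rot: [-0.0, 0.767, 0.641, -0.0]
force: [-0.3, -1.3, 0.1]
grip_width: 0.599
```

move_arm(series=[[[0,0,10],10,0.5],[[0,0,20],20,0.5],[[0,0,30],30,0.5],[[0,0,40],40,0.5],[[0,0,50],50,0.5],[[0,0,62],50,0.5],[[0,0,72],50,0.5],[[0,0,80],50,0.5],[[0,0,82],50,0.5],[[0,0,82],50,0.5]])

```text
time_s: 9.1
eef_pos: [526.3, -168.9, 178.0]
ee_rot: [0.0, 0.966, 0.259, 0.0]
force: [0.6, -0.4, -1.3]
grip_width: 0.498
```

```bash
python3 look.py e wrist side
```

```text
[ 526.3 -168.9  178. ] [-0.52  0.5   1.57 -0.    1.07  0.52] [ 0.6 -0.4 -1.3] [-0.04 -0.02 -0.03] 0.49810157122754417
```

View pics/ewrist.png

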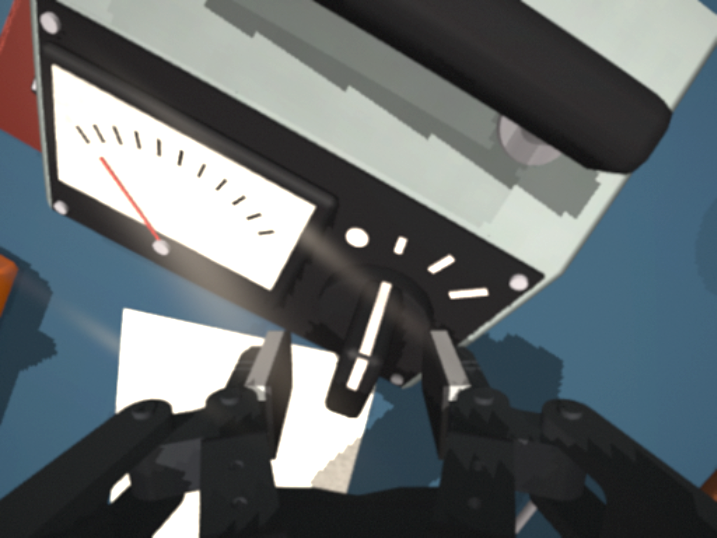

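View pics/eside.png

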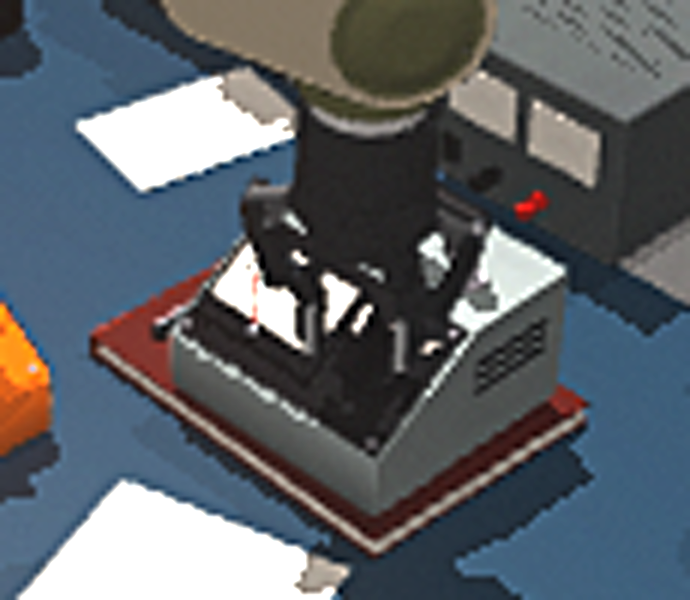

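The pointer and dot are both clearly visible from this side. Now yaw to 55° and close.

move_arm(series=[[[0,0,0],-8,0.48],[[0,0,0],-16,0.45],[[0,0,0],-25,0.42],[[0,0,0],-25,0.36],[[0,0,0],-25,0.31],[[0,0,0],-25,0.28],[[0,0,0],-25,0.28]], force=20)

```text
time_s: 10.07
eef_pos: [526.8, -169.1, 178.4]
ee_rot: [0.001, 0.887, 0.462, 0.001]
force: [5.5, -2.9, 2.7]
grip_width: 0.281
```

```bash
python3 look.py f wrist
```

```text
[ 526.8 -169.1  178.4] [-0.52  0.5   1.57  0.    1.07  0.09] [ 5.5 -2.9  2.7] [-0.42 -0.86 -0.04] 0.2811854520022304
```

View pics/fwrist.png

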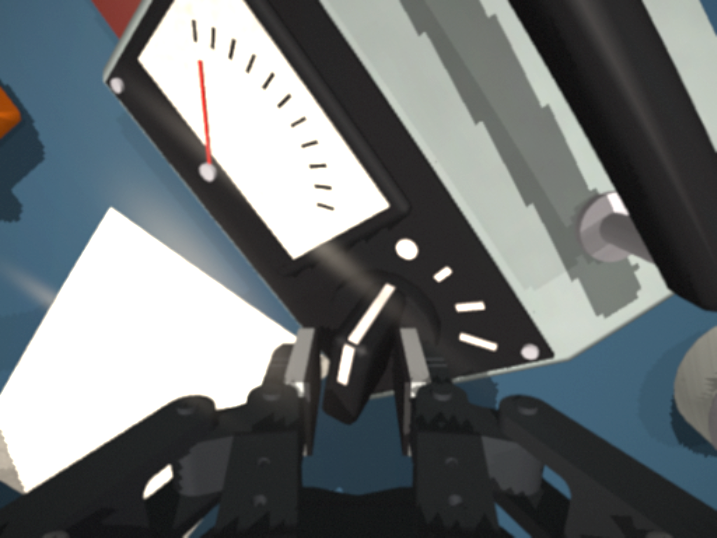

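move_arm(series=[[[0,0,0],0,0.35],[[0,0,0],0,0.5],[[0,0,0],0,0.5]])

```text
time_s: 10.5
eef_pos: [525.6, -168.5, 177.4]
ee_rot: [-0.001, 0.887, 0.462, -0.001]
force: [-4.0, 1.4, 1.4]
grip_width: 0.502
```

```bash
python3 look.py g wrist
```

```text
[ 525.6 -168.5  177.4] [-0.52  0.5   1.57 -0.    1.07  0.09] [-4.   1.4  1.4] [ 0.31  0.71 -0.05] 0.5018027979302677
```

View pics/gwrist.png

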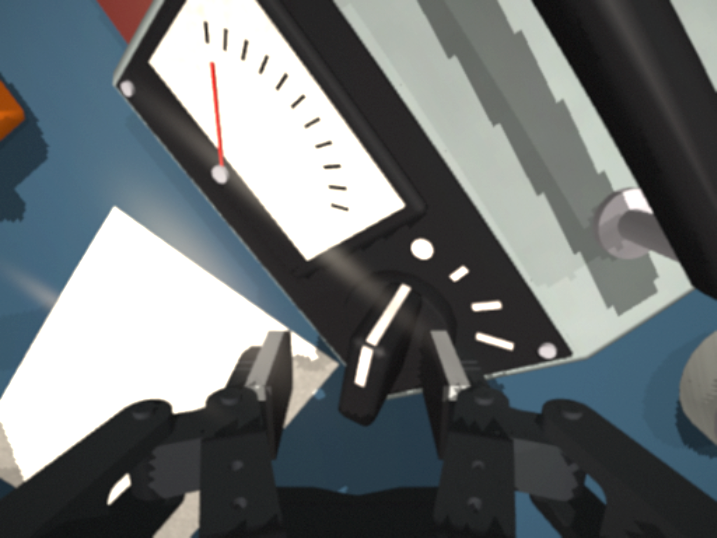

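move_arm(series=[[[0,0,0],0,0.7],[[0,0,-15],0,0.7],[[0,0,-40],0,0.8],[[0,0,-75],-8,1],[[0,0,-110],-16,1],[[0,0,-130],-16,1],[[0,0,-130],-16,1],[[0,0,-130],-16,1]])

```text
time_s: 11.55
eef_pos: [526.1, -168.8, 307.3]
ee_rot: [-0.0, 0.814, 0.581, -0.0]
force: [0.4, 0.1, -0.7]
grip_width: 0.997
```

```bash
python3 look.py h wrist side top
```

```text
[ 526.1 -168.8  307.3] [-0.52  0.37  1.41  0.    1.36 -0.19] [ 0.4  0.1 -0.7] [-0.03  0.   -0.09] 0.9973577188199326
```

View pics/hwrist.png

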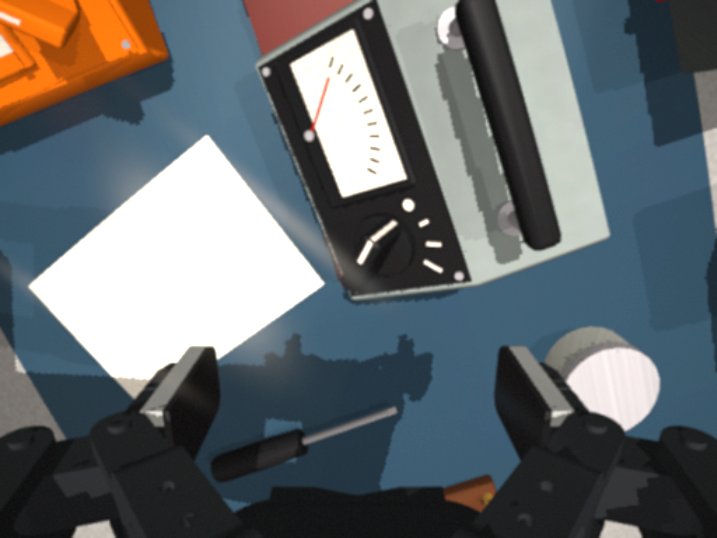

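View pics/hside.png

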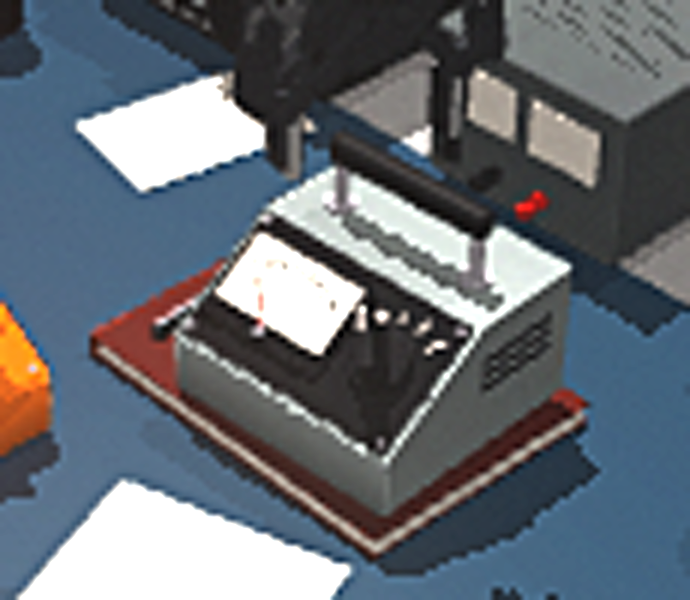

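View pics/htop.png

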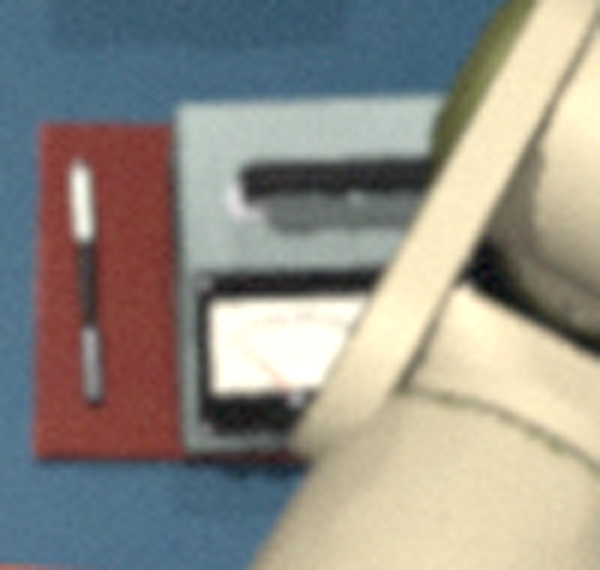

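```bash
python3 - <<'E'
import pickle
from h import *
for n in ['wrist','side']:
    m,p,d,s=pickle.load(open(f'h{n}.pkl','rb'))
    vv,uu=np.mgrid[0:384,0:512]; px=np.c_[uu.ravel(),vv.ravel()]
    P=deproj(m,px,d)
    near=(abs(P[:,0]-580)<110)&(abs(P[:,1]+120)<115)&(d.ravel()>0)
    h=near&(P[:,2]>157)&(P[:,2]<176)&(P[:,0]>590)
    Q=P[h]; r=cv2.minAreaRect(Q[:,:2].astype(np.float32)); print(n,'handle',len(Q),np.median(Q[:,2]),r)
    t=near&(abs(P[:,2]-117)<3)&(P[:,0]>585); print('top',cv2.minAreaRect(P[t][:,:2].astype(np.float32)))
    pl=near&(P[:,2]<114)&(P[:,2]>66)&(P[:,0]<575)&(P[:,0]>505)&(P[:,1]>-195)&(P[:,1]<-50)
    A=np.c_[P[pl][:,:2],np.ones(pl.sum())]
    for _ in range(6):
        c=np.linalg.lstsq(A,P[pl][:,2],rcond=None)[0]; res=abs(A@c-P[pl][:,2]); k=res<2+8*(_==0); A=A[k]; idx=np.where(pl)[0][k]; pl=np.zeros_like(pl);pl[idx]=True
    print('panel',c,'yaw deg',np.degrees(np.arctan2(c[1],c[0])))
    if n=='wrist':
        a=np.r_[-c[:2],1];a/=np.linalg.norm(a);hh=((P-[0,0,c[2]])@a)
        b=near&(hh>34)&(hh<45)&(P[:,0]<565)&(P[:,1]<-130)
        u=np.r_[c[:2],0];u/=np.linalg.norm(u);u=u-a*(u@a);u/=np.linalg.norm(u);v=np.cross(u,a)
        w=np.c_[P[b]@u,P[b]@v]; print('bar',b.sum(),P[b].mean(0),cv2.minAreaRect(w.astype(np.float32)))
        g=p.min(1) if 0 else p.min(2).ravel()
        wl=b&(g>120); w2=np.c_[P[wl]@u,P[wl]@v]; print('white',wl.sum(),w2.mean(0)-w.mean(0),cv2.minAreaRect(w2.astype(np.float32)))
E
```

```text
wrist handle 5239 167.65479154131188 ((613.76611328125, -123.12890625), (16.870195388793945, 115.31340789794922), 2.193385601043701)
top ((625.8795166015625, -128.41015625), (81.89378356933594, 161.18423461914062), 0.08399031311273575)
panel [ 6.38058225e-01  3.81650585e-02 -2.42863480e+02] yaw deg 3.4230332741537044
bar 19 [ 530.48638782 -165.47283219  129.93827713] ((502.4289855957031, 202.38653564453125), (4.171103000640869, 30.94379234313965), 50.35903549194336)
white 17 [ 1.33617618 -1.2311921 ] ((508.37896728515625, 196.2734375), (2.1885552406311035, 13.990962982177734), 49.64570999145508)
side handle 125 163.3249519909681 ((614.1021728515625, -126.09806823730469), (21.015974044799805, 114.84904479980469), 3.003349542617798)
top ((625.2498168945312, -129.6339111328125), (81.13318634033203, 171.3458251953125), 0.9106757044792175)
panel [ 6.66898586e-01  4.72880054e-02 -2.63062408e+02] yaw deg 4.055902965409233
```

The knob is at OFF: the white line measures 40° left of straight up and aims at the dot. The meter has turned about 2–3° and its handle middle is near (613,-122.5,158). Next I go to the handle.

move_arm(series=[[[24,22,0],-7,0.8],[[48,45,0],-14,0.7],[[72,67,10],-21.5,0.7],[[72,67,30],-21.5,0.7],[[72,67,50],-21.5,0.7],[[72,67,70],-21.5,0.7],[[72,67,85],-21.5,0.7],[[72,67,95],-21.5,0.7],[[72,67,95],-21.5,0.7],[[72,67,95],-21.5,0.7]])

```text
time_s: 12.95
eef_pos: [613.3, -122.7, 213.6]
ee_rot: [0.001, 0.691, 0.723, 0.0]
force: [0.4, 0.1, 0.4]
grip_width: 0.703
```

```bash
python3 look.py i wrist side
```

```text
[ 613.3 -122.7  213.6] [-0.38  0.61  1.29  0.    1.24 -0.43] [0.4 0.1 0.4] [0.01 0.03 0.01] 0.7033479868759343
```

View pics/iwrist.png

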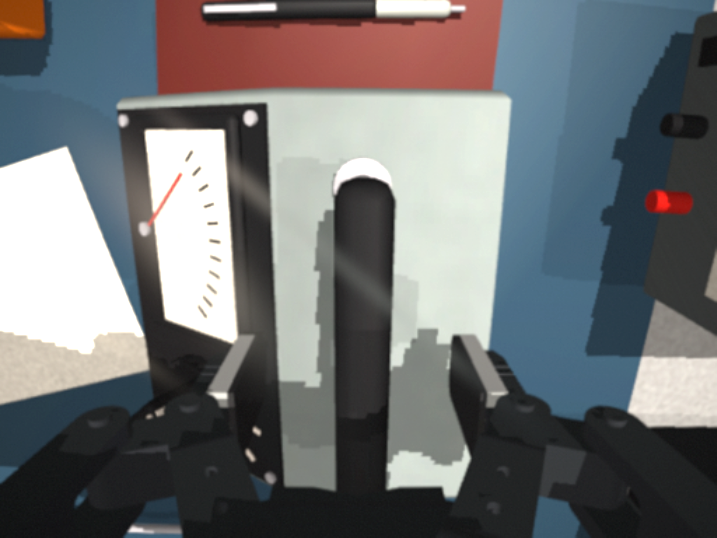

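View pics/iside.png

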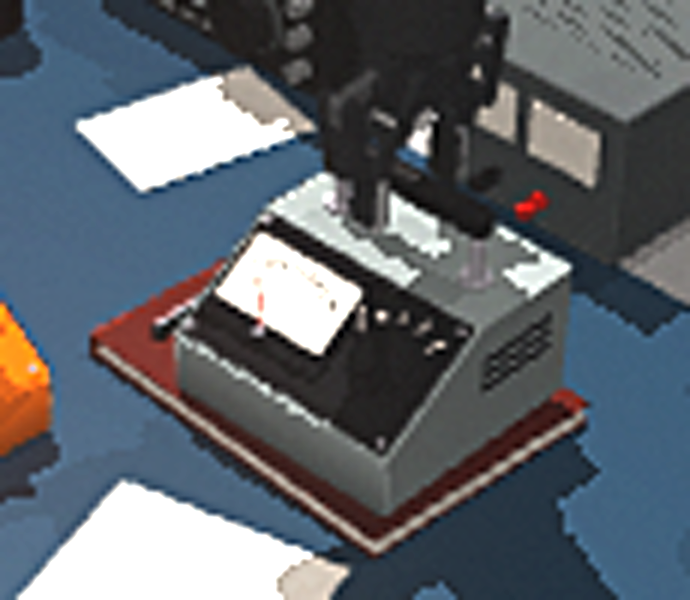

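The pads straddle the bar and line up with it. Closing on it gently, then firmly.

move_arm(series=[[[0,0,1.5],0,0.5],[[0,0,1.5],0,0.35],[[0,0,1.5],0,0.25],[[0,0,1.5],0,0.2],[[0,0,1.5],0,0.1],[[0,0,1.5],0,0.1],[[0,0,1.5],0,0.1]], force=40)

```text
time_s: 13.92
eef_pos: [613.4, -122.6, 211.6]
ee_rot: [0.001, 0.691, 0.722, 0.0]
force: [4.4, 0.1, -0.1]
grip_width: 0.18
```

move_arm(series=[[[0,0,0],0,0.1],[[0,0,0],0,0.1],[[0,0,-2],0,0.1],[[0,0,-5],0,0.1],[[0,0,-8],0,0.1],[[0,0,-10],0,0.1],[[0,0,-10],0,0.1]], force=80)

```text
time_s: 14.8
eef_pos: [613.0, -122.6, 221.5]
ee_rot: [0.0, 0.691, 0.722, -0.0]
force: [0.1, 0.5, -8.1]
grip_width: 0.172
```

```bash
python3 look.py j side wrist
```

```text
[ 613.  -122.6  221.5] [-0.38  0.6   1.28 -0.    1.26 -0.43] [ 0.1  0.5 -8.1] [ 0.   -0.02  0.06] 0.1722272145006262
```

View pics/jside.png

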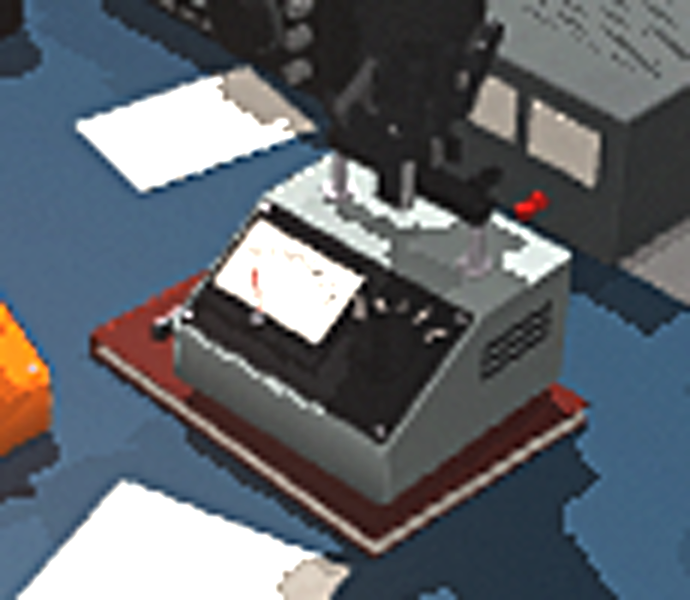

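View pics/jwrist.png

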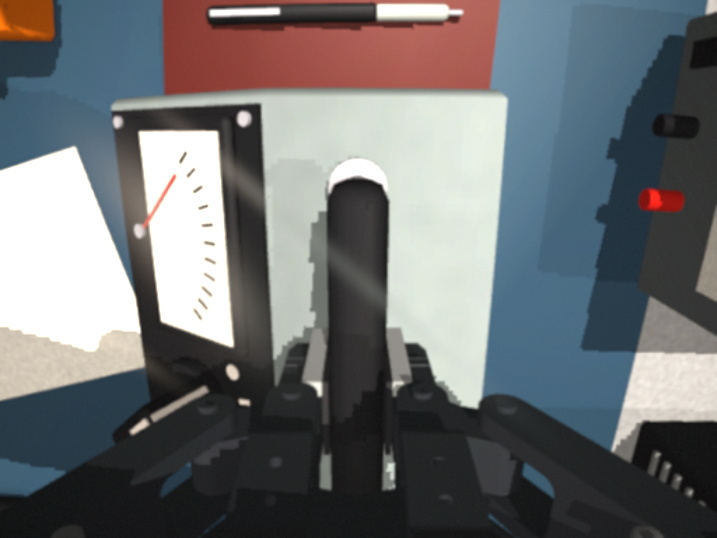

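Full weight (8.1 N) is on the fingers, the meter is level and the knob points at the dot. Lifting 90 mm more.

move_arm(series=[[[0,0,-8],0,0.1],[[0,0,-18],0,0.1],[[0,0,-30],0,0.1],[[0,0,-42],0,0.1],[[0,0,-54],0,0.1],[[0,0,-66],0,0.1],[[0,0,-76],0,0.1],[[0,0,-84],0,0.1],[[0,0,-89],0,0.1],[[0,0,-91],0,0.1]])

```text
time_s: 16.15
eef_pos: [613.0, -122.6, 312.5]
ee_rot: [-0.0, 0.691, 0.723, -0.0]
force: [0.4, 1.6, -8.2]
grip_width: 0.172
```

move_arm(series=[[[0,0,0],0,0.1],[[0,0,0],0,0.1],[[0,0,0],0,0.1],[[0,0,0],0,0.1],[[0,0,0],0,0.1],[[0,0,0],0,0.1],[[0,0,0],0,0.1],[[0,0,0],0,0.1]])

```text
time_s: 17.15
eef_pos: [613.0, -122.6, 312.4]
ee_rot: [-0.0, 0.691, 0.722, -0.0]
force: [-0.6, -0.1, -7.4]
grip_width: 0.17
```

```bash
python3 look.py k side wrist top; python3 - <<'E'
import pickle
from h import *
for n in ['wrist','side']:
    m,p,d,s=pickle.load(open(f'k{n}.pkl','rb'))
    vv,uu=np.mgrid[0:384,0:512]; P=deproj(m,np.c_[uu.ravel(),vv.ravel()],d)
    t=(abs(P[:,2]-217)<9)&(P[:,0]>588)&(P[:,0]<655)&(abs(P[:,1]+122)<78)&(d.ravel()>0)
    Q=P[t];A=np.c_[Q[:,:2],np.ones(len(Q))];
    for _ in range(4):
        c=np.linalg.lstsq(A,Q[:,2],rcond=None)[0];k=abs(A@c-Q[:,2])<2;A=A[k];Q=Q[k]
    print(n,'top z',np.median(Q[:,2]),'slopes',c[:2],len(Q))
# book in side & top views: red mask corners start vs now
D=pickle.load(open('d0.pkl','rb'))
for n in['top']:
    for mm,p in ((D[n][0],D[n][1]),pickle.load(open(f'k{n}.pkl','rb'))[:2]):
        q=p.astype(int);r=((q[...,0]>q[...,1]*2)&(q[...,0]>q[...,2]*2)&(q[...,0]>60)&(q[...,1]<70)).astype(np.uint8)
        nn,l,st,ce=cv2.connectedComponentsWithStats(r);i=1+st[1:,4].argmax();print(n,st[i],ce[i])
E
```

```text
[ 613.  -122.6  312.4] [-0.38  0.53  1.15 -0.    1.46 -0.43] [-0.6 -0.1 -7.4] [0.01 0.03 0.05] 0.17034934445317607
wrist top z 218.08245720570608 slopes [-0.00015624  0.00056313] 17927
side top z 215.25063445948666 slopes [-0.01641084 -0.00365455] 272
top [243 132  20  54 476] [255.70798319 155.79201681]
top [242 132  23  54 480] [252.73333333 151.36875   ]
```

View pics/kside.png

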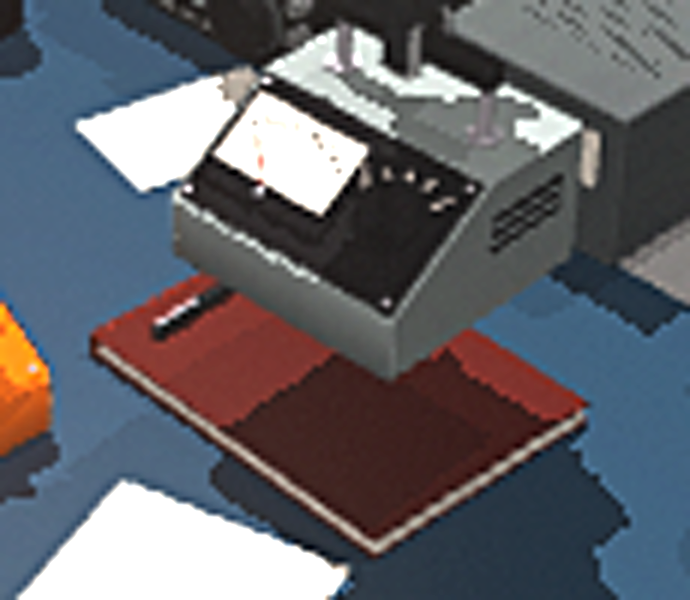

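View pics/kwrist.png

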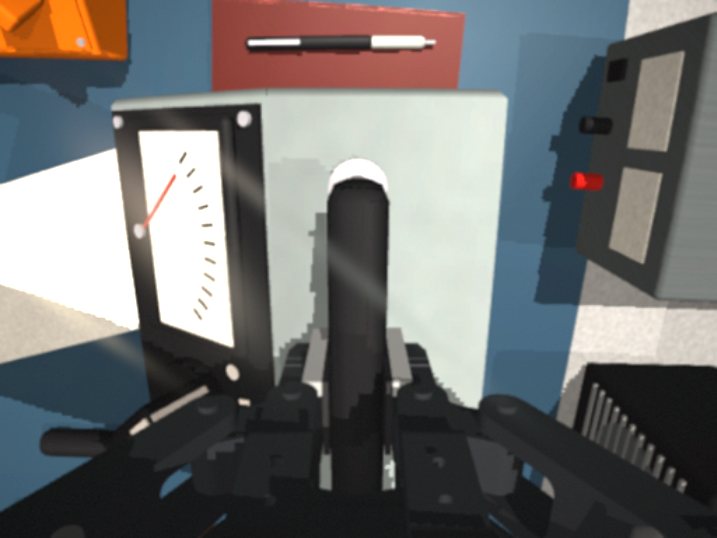

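The meter is level, about 100 mm up and steady, with the knob on the dot. The book and pen have not moved. Handing in.

```bash
python3 -c "
from h import *
print(ctrl.finish_job())"
```

```text
the job is handed in; nothing more can be done
None
```

I turned the range knob from range 2 to OFF while the meter stood on the book. Then I took the meter by its handle with an 80 N grip and lifted it straight up about 100 mm. I handed the job in at about 17 s of the 48 s allowed, still holding the meter; no verdict is reported.

**Last checks, just before handing in:**
- **Knob:** the pointer was on the OFF dot. I measured it about 40° left of straight up before the grasp, and it still aimed at the dot in the final wrist picture.
- **Level:** the wrist depth shows the flat top tilted less than 0.001 rad, at z about 218 mm. The coarser side view gives 0.016 rad and 215 mm. Both are well inside the 0.1 rad limit.
- **Hold:** the tool pose was unchanged over the last second, carrying about 7.4–8.2 N.
- **Book and desk:** the book's corners and the pen look unmoved in the side view. The mouse, tin, key and other items were not measured one by one; the arm did not work near them.

**What did not go to plan:**
- The first turn stopped short, and the knob snapped back to the 0.47 detent. I flipped the tool half a turn and turned it again, which reached OFF.
- That second turn shifted the meter a few millimetres and turned it about 2–3° on the book.
- Before I moved, the camera views disagreed by 2–4 mm on where the meter stood. The fingers centred themselves on the knob bar and the handle.

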